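Make up a hose-connection kit in the divided tray

TASK

Make up one hose-connection kit in the blue divided tray: put the brass lever valve, the straight brass hose nipple, the small white tub and the small white bottle each down onto the floor of its own well (valve in the large rectangular well, nipple in the small rectangular one, tub in the large round one, bottle in the small round one), standing or lying the same way up as it now is on the bench. The larger tub and the brass elbow are look-alikes of another kit: leave them where they are.

Things in the scene. Friction and masses are not known exactly. Their poses are not given: they have to be found in the camera images.
- valve: Brass valve, red fixed lever on top; 36 (x) by 85 (y) by 50 mm high, 0.16 kg; origin: centre of that outline's underside, z up. Brass body 36 mm wide, 32 high, from y -20 to +42 mm (middle y +11); lever 12 mm wide at height 44 to 46, y -42 to +17. Grip across x at y +11, a finger either side of the lever. Only the body goes in the well, lever above; either way round.
- nipple: Straight brass hose nipple (thread, hexagon, barb in one line) lying loose, 52 mm long (x), 27 wide, 24 high, 0.045 kg. Origin: centre of its underside, z up. Grip across y on the hexagon (24 to 27 mm wide, from x -4 to +12 mm). It may lie either way round in its well.
- tub: Small white lidded tub, 66 mm high; body 60 mm across, lid 64 mm across from height 54 to the top; 0.15 kg. Stands loose on the bench; origin: centre of its underside, z up. Can be gripped across the lid.
- bottle: Small white adhesive bottle, 80 mm high; body 25 mm across up to height 58, cap 17 mm across above; 0.035 kg. Stands loose on the bench; origin: centre of its underside, z up.
- tub_big: Look-alike, not to be moved: large white lidded tub, 87 mm across, 88 mm high. Stands loose on the bench; origin: centre of its underside, z up.
- elbow: Look-alike, not to be moved: brass elbow, an L seen from above, 25 mm high, loose on the bench. Origin at its underside, z up; its two legs run along +x and +y, each 41 mm out from the corner at x = y = -13 mm.
- insert_valve: Insert with the large rectangular well: 60 mm (x) by 90 mm (y), 14 mm deep, floor 16 mm above the origin. Fixed grey block, 106 (x) by 116 (y) by 30 mm; well in the middle of its top. Origin: centre of its underside, 4 mm above the bench, z up; block top 34 mm above the bench. The 4 inserts fill the tray 2 by 2 in any order, turned alike.
- insert_nipple: Insert with the small rectangular well: 45 mm (x) by 72 mm (y), 11 mm deep, floor 19 mm above the origin. Fixed grey block, 106 (x) by 116 (y) by 30 mm; well in the middle of its top. Origin: centre of its underside, 4 mm above the bench, z up; block top 34 mm above the bench. The 4 inserts fill the tray 2 by 2 in any order, turned alike.
- insert_tub: Insert with the large round well: 80 mm across, 22 mm deep, floor 8 mm above the origin. Fixed grey block, 106 (x) by 116 (y) by 30 mm; well in the middle of its top. Origin: centre of its underside, 4 mm above the bench, z up; block top 34 mm above the bench. The 4 inserts fill the tray 2 by 2 in any order, turned alike.
- insert_bottle: Insert with the small round well: 45 mm across, 22 mm deep, floor 8 mm above the origin. Fixed grey block, 106 (x) by 116 (y) by 30 mm; well in the middle of its top. Origin: centre of its underside, 4 mm above the bench, z up; block top 34 mm above the bench. The 4 inserts fill the tray 2 by 2 in any order, turned alike.
Not all that is in view belongs to the job. Leave any black or brown look-alike of the bottle alone.

How it is judged:
At the end, for the whole second after the job is handed in: Valve, nipple, tub and bottle rest at the floor of their own wells (height within 4 mm; origin within 32, 18, 14, 14 mm of the insert's centre; the valve's origin is off its body), tilted under 0.12 rad, slower than 0.02 m/s; large tub and elbow within 25 mm of their start (horizontal distance between valve and insert_valve below 0.032 m and z of valve in the frame of insert_valve between 0.012 and 0.02 m and angle between each of valve, nipple, tub, bottle's own z axis and vertical below 0.12 rad and linear speed of each of valve, nipple, tub, bottle below 0.02 m/s and horizontal distance between nipple and insert_nipple below 0.018 m and z of nipple in the frame of insert_nipple between 0.015 and 0.023 m and horizontal distance between tub and insert_tub below 0.014 m and z of tub in the frame of insert_tub between 0.004 and 0.012 m and horizontal distance between bottle and insert_bottle below 0.014 m and z of bottle in the frame of insert_bottle between 0.004 and 0.012 m and distance of each of tub_big, elbow from where it was at the start of the episode below 0.025 m); the robot touches nothing.
It fails at once if the large tub is moved by more than 25 mm (distance of tub_big from where it was at the start of the episode above 0.025 m).
It fails at once if the elbow is moved by more than 25 mm (distance of elbow from where it was at the start of the episode above 0.025 m).
It also fails if it takes over 109 s, if anything falls off the work surface, if the arm or the gripper's body presses on something with over 40 N, if the wrist force passes 120 N, or if a joint passes its speed limit or range.

ROBOT

A 6-joint arm with a two-finger parallel gripper is mounted at the origin on a cart in front of the work surface, level with it; the furniture and walls round the work are solid. World frame = base frame: x ahead of the robot, y to its left, z up, the work surface at z = 0. Lengths are in m, angles in rad, forces in N, time in s.
With the tool pointing down it reaches from about 0.425 to 0.95 m from the base axis. Payload 3.5 kg.
Tool frame: the origin (TCP) lies midway between the tips of the shut fingers; the grasp point (between the pads) lies ctrl.grasp_offset behind it (ctrl.grasp_offset is the distance from the TCP to the grasp point, in m); x points along the fingers, y is the direction in which the jaws open and shut, and the axes are right-handed (so a half turn about x gives the same grasp; the last joint's range is limited). The gripper opens to 85 mm and grips with 20 to 120 N. Pads are 22 mm wide; open, the fingers measure 114 mm over their backs; the gripper's body (76 mm by 85 mm) begins 54 mm behind the grasp point. The pads swing forward as they close: fully open they stand 13 mm farther back than shut.
Start: joints at [-1.397, 0.286, 1.577, -0, 1.279, -0.15], TCP at [0.215, -0.64, 0.231] pointing down, gripper open.
Joint ranges: [-2.77, 2.77], [-0.9, 2.22], [0.21, 2.48], [-1.53, 4.67], [0.24, 2.81], [-2.84, 2.84]. Speed limits (rad/s): [2.79, 2.79, 3.14, 3.14, 3.14, 3.14].

INTERFACE

Orientations are given as a unit quaternion [x, y, z, w].
In Python, from plant import readout, read_camera, sign_off, ctrl gives the robot as it stands.
- The arm moves only by the tool drive_tool, never from a script. Its argument "steps" is a list of rows, each a list of 5 numbers: the shift along the tool's x, y, z in cm, then the turn about the tool's x in degrees, then the opening, from 0 (shut) to 1 (fully open). A call has 1 to 10 rows; each row shifts and turns the commanded pose from where the row before left it, along the tool's axes as they then stand; what a row does not reach is not made up. A row lasts 1/10 s, in which the tool goes at most 50 mm and 8.59 degrees, less where a joint would pass 70% of its speed; a pose out of reach is approached as far as the arm can. A call is refused whole if a number of a shift passes 5 or a number of a turn 8.59, either way. A call with a gripper value outside its range is refused whole. The fingers move at their own pace and stop on an object; "force" is the grip in N (left out, the last holds). Time passes only in rows, so rows that do not move let the fingers close. It gives the time, the measured TCP pose, the force and the opening at its end, in the units of the state.
- readout.get_state(): the state, without advancing time (a new reading comes with each control period).
- read_camera(name): name is "side" or "top"; returns a dict with "frame" (400x640x3 uint8, red, green, blue), "vertical_fov" (degrees; the focal length in pixels is half the picture's height over the tangent of half this angle, whatever the lens; pixels are square), "cx", "cy" (the principal point, pixels), "k1" (the pictures are not rectified: a ray, as slopes to the right and down, at radius r is drawn at 1 + k1 r^2 times it, then the intrinsics apply), "eye" and "orientation" of the camera in the world. Camera axes: x right, y up, looking along -z (the intrinsics and any distortion apply to the point x, -y, -z); pixel columns grow to the right and rows downward; lengths in m; the calibration is good to about 2 mm. A picture is of the moment at which its call begins. There is no depth.
- sign_off(): hands the job in, once; it reports no verdict.
The state is a dict: "time": time; "qpos": joint angles; "dq": joint speeds; "joint_efforts": joint torques, N m; "eef_pos": TCP position; "tcp_rot": TCP orientation; "contact_force": force on the tool from outside, world axes, zero at the start; "wrist_torque": the same for the moment, N m; "opening": opening from 0.0 (shut) to 1.0 (fully open).
Only numpy, scipy, OpenCV 4.12 (cv2) and the standard library are available. Lean on these libraries where they do the work, as an engineer would, in place of code of your own. Each camera call takes 0.05 s, during which the arm holds its last target. There are 200 camera calls.

## Working session

There is one attempt and no reset: what is moved stays moved. The work goes in short steps, Python scripts to look and compute and a tool call to move; the robot and the scene stay as the last step left them, time stands still between calls to the robot, and variables do not carry over. Pictures are saved under pics/ and viewed, about 12 in all and at most 16, crops included, and the job is handed in when it is done.

Besides the shell and the picture viewer there is one more tool, called as name(argument=value, ...), one argument or row to a line, values as JSON. drive_tool: Moves the arm, as the interface text tells. Its arguments: {"type":"object","properties":{"steps":{"type":"array","items":{"type":"array","items":{"type":"number"}}},"force":{"type":"number"}},"required":["steps"]}

```bash
mkdir -p pics; cat > h.py <<'E'
import numpy as np, cv2
from scipy.spatial.transform import Rotation as R
from plant import readout, read_camera, sign_off, ctrl
def cam(n):
    c=read_camera(n); c['f']=c['frame'].shape[0]/2/np.tan(np.radians(c['vertical_fov'])/2)
    c['bgr']=c['frame'][:,:,::-1].copy(); return c
def ray(c,px):
    f=c['f']; K=np.array([[f,0,c['cx']],[0,f,c['cy']],[0,0,1.]])
    u=cv2.undistortPoints(np.array([[px]],float),K,np.array([c['k1'],0,0,0.]))[0,0]
    return np.array(c['eye']),R.from_quat(c['orientation']).apply([u[0],-u[1],-1])
def on(c,px,z):
    e,d=ray(c,px); return e+d*(z-e[2])/d[2]
def proj(c,p):
    q=R.from_quat(c['orientation']).inv().apply(np.array(p)-c['eye']); x=q[0]/-q[2]; y=-q[1]/-q[2]
    s=1+c['k1']*(x*x+y*y); return np.array([c['cx']+c['f']*x*s,c['cy']+c['f']*y*s])
E
python3 - <<'E'
from h import *
for n in('side','top'):
    c=cam(n); cv2.imwrite(f'pics/{n}0.png',c['bgr']); print(n,c['vertical_fov'],c['cx'],c['cy'],c['k1'],c['eye'],c['orientation'])
s=readout.get_state(); print(s['eef_pos'],s['tcp_rot'],s['opening'],R.from_quat(s['tcp_rot']).as_matrix(),ctrl.grasp_offset,s['time'])
E
```

```text
side 54.926262960887136 324.46454119373044 201.13481978710507 -0.09566463264458319 [ 0.49466261 -1.03303898  0.53777007] [ 0.53564434  0.00604225 -0.00215188  0.84441933]
top 45.051931734598035 326.5658407050651 192.35001067152442 0.020476328270695766 [ 0.35808474 -0.01616816  1.66380477] [-0.0331224   0.0262753   0.7083308  -0.70461336]
[ 0.21471348 -0.63932724  0.23007514] [ 0.69785918  0.11472348 -0.69785898  0.1132428 ] 1.000196189465511 [[-3.37272575e-04  3.18176672e-01 -9.48031377e-01]
 [ 2.06665108e-03 -9.48029185e-01 -3.18176671e-01]
 [-9.99997808e-01 -2.06656233e-03 -3.37815918e-04]] 0.0187 0.1
```

View pics/top0.png

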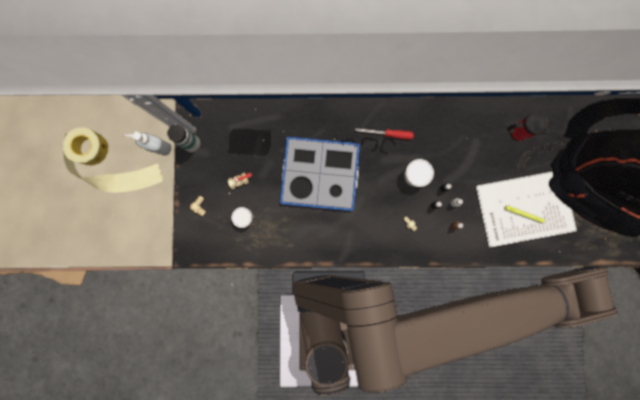

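View pics/side0.png

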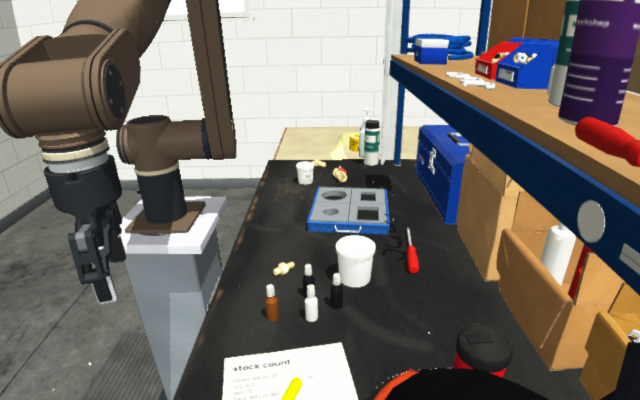

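```bash
python3 - <<'E'
from h import *
t=cv2.imread('pics/top0.png'); s=cv2.imread('pics/side0.png')
r=lambda i,k:cv2.resize(i,None,fx=k,fy=k,interpolation=cv2.INTER_CUBIC)
a=r(t[130:235,185:265],5);b=r(t[155:235,395:475],5)
b=cv2.copyMakeBorder(b,0,a.shape[0]-b.shape[0],0,0,0)
cv2.imwrite('pics/c1.png',np.hstack([a,b]))
a=r(s[225:325,250:390],5);cv2.imwrite('pics/c2.png',a)
t2=r(t[130:215,275:365],6);cv2.imwrite('pics/c3.png',t2)
E
```

```text
(no output)
```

View pics/c1.png

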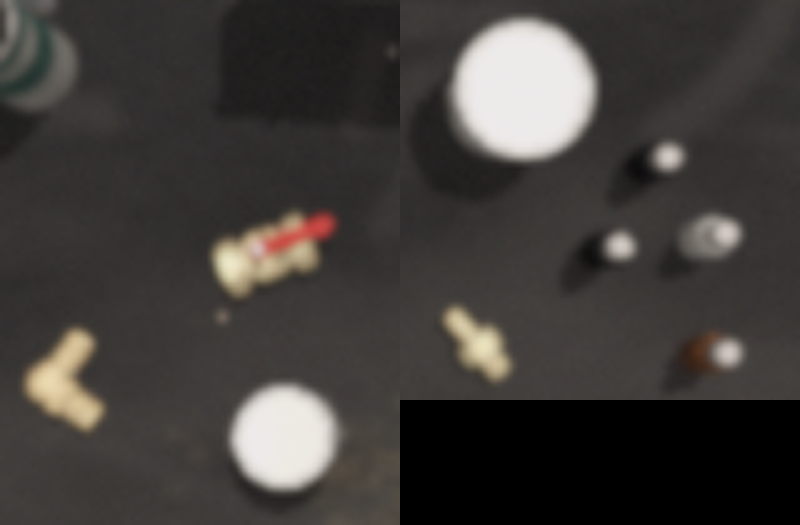

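View pics/c2.png

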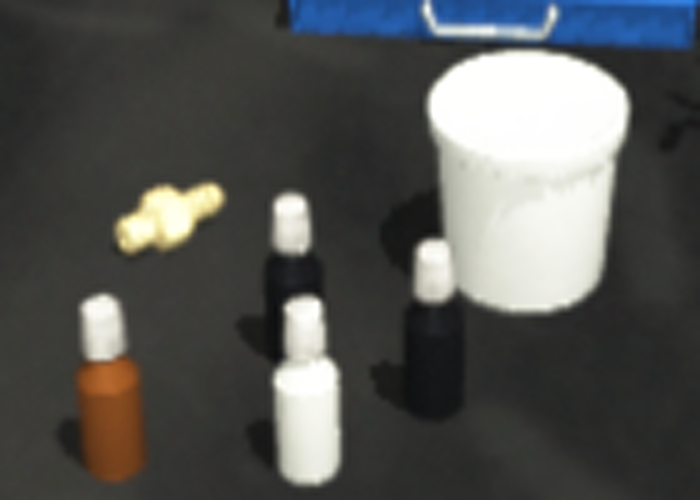

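View pics/c3.png

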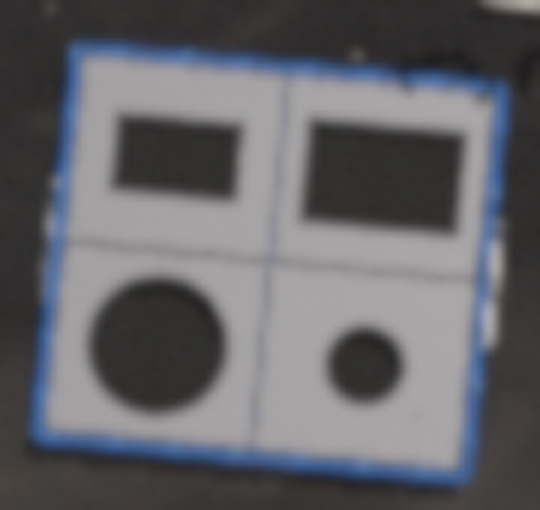

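The crops show these candidates (top view px):
- **Tubs:** the small one at (242,218) is the target. The large one at (420,173) stays.
- **Brass:** the valve with the red lever is at (240,180) and the nipple at (411,223). The elbow at (198,206) stays.
- **Bottles:** the white body at (456,203), side view (311,302), is the target. The black ones at (437,205) and (447,186) and the brown one at (458,225) stay.
- **Wells (tray):** nipple top-left, valve top-right, tub bottom-left, bottle bottom-right.

```bash
cat >> h.py <<'E'
def blobs(m,box,amin=15):
    x0,y0,x1,y1=box; mm=np.zeros_like(m); mm[y0:y1,x0:x1]=m[y0:y1,x0:x1]
    cs=cv2.findContours(mm,cv2.RETR_EXTERNAL,cv2.CHAIN_APPROX_NONE)[0]
    return sorted([c for c in cs if cv2.contourArea(c)>=amin],key=lambda c:-cv2.contourArea(c))
def cen(c):
    M=cv2.moments(c); return np.array([M['m10'],M['m01']])/M['m00']
def world(C,c,z): return np.array([on(C,p[0],z)[:2] for p in c],np.float32)
def go(x,y,z,a):
    "a: yaw (deg) of tool y in world, mod 180; prints the turn, then shifts cm in tool axes after the turn"
    s=readout.get_state(); M=R.from_quat(s['tcp_rot']).as_matrix(); cur=np.degrees(np.arctan2(M[1,1],M[0,1]))
    d=(a-cur+90)%180-90; t=-d
    M2=M@R.from_euler('x',t,degrees=True).as_matrix(); v=M2.T@(np.array([x,y,z])-s['eef_pos'])*100
    print('yaw',cur.round(1),'turn',t.round(1),'shift',v.round(2),'alt turn',(t+180 if t<0 else t-180).round(1),'q6',round(s['qpos'][5],2),'t',s['time'],'F',np.round(s['contact_force'],1),'open',round(s['opening'],3),'eef',np.round(s['eef_pos'],4))
E
python3 - <<'E'
from h import *
T=cam('top');S=cam('side')
t=T['bgr'];hsv=cv2.cvtColor(t,cv2.COLOR_BGR2HSV)
H,Sa,V=[hsv[...,i].astype(int) for i in range(3)]
wh=((Sa<50)&(V>165)).astype(np.uint8)
for n,b,z in(('tub',(225,200,260,235),.066),('big',(400,155,440,190),.088)):
    w=world(T,blobs(wh,b)[0],z); print(n,cv2.minEnclosingCircle(w),on(T,cen(blobs(wh,b)[0]),z))
br=((Sa>50)&(V>110)&(H>12)&(H<40)).astype(np.uint8)
red=((Sa>120)&(V>100)&((H<10)|(H>170))).astype(np.uint8)
for n,m,b,z in(('nip',br,(400,212,422,236),.012),('valvebrass',br,(225,170,252,192),.016),('lever',red,(225,170,262,192),.046),('elbow',br,(187,190,210,218),.012)):
    for c in blobs(m,b,8)[:3]: 
        w=world(T,c,z); print(n,cv2.contourArea(c),cen(c),on(T,cen(c),z),cv2.minAreaRect(w))
dk=(V<90).astype(np.uint8)
for c in blobs(dk,(287,143,353,203),60):
    w=world(T,c,.034); r=cv2.minAreaRect(w); print('well',cen(c).round(1),w.mean(0),on(T,cen(c),.034),r)
bl=((H>100)&(H<125)&(Sa>100)).astype(np.uint8)
c=max(blobs(bl,(270,130,370,220)),key=len); print('tray',cv2.minAreaRect(world(T,c,.034)))
wb=blobs((V>150).astype(np.uint8),(449,195,464,210),4)
for c in wb: print('cap',cv2.contourArea(c),cen(c),on(T,cen(c),.08))
hs=cv2.cvtColor(S['bgr'],cv2.COLOR_BGR2HSV); ws=((hs[...,1]<60)&(hs[...,2]>140)).astype(np.uint8)
for c in blobs(ws,(300,283,322,325)): print('side bottle',cv2.boundingRect(c),cen(c),on(S,cen(c),.035))
E
```

```text
tub ((0.4129941463470459, 0.28140583634376526), 0.03304970636963844) [0.4128338  0.28162476 0.066     ]
big ((0.5549766421318054, -0.30612197518348694), 0.04491312429308891) [ 0.55492225 -0.30594934  0.088     ]
nip 90.5 [410.2854512  223.24493554] [ 0.38987678 -0.28556133  0.012     ] ((0.3902412950992584, -0.28427261114120483), (0.05555751174688339, 0.029380127787590027), 58.489051818847656)
valvebrass 118.0 [235.84322034 181.76129944] [0.5352379  0.31134965 0.016     ] ((0.5394904017448425, 0.30628734827041626), (0.03768398240208626, 0.06815505772829056), 20.910085678100586)
lever 35.0 [245.38571429 176.08095238] [0.55113246 0.27332218 0.046     ] ((0.5515947937965393, 0.2758191227912903), (0.016201553866267204, 0.046858903020620346), 18.28424835205078)
elbow 161.5 [197.62745098 206.05779154] [0.45253573 0.44245795 0.012     ] ((0.4525524973869324, 0.44457221031188965), (0.06749137490987778, 0.0493362694978714), 9.048075675964355)
well [338.5 159. ] [ 0.6093349  -0.04186269] [ 0.60931176 -0.04182774  0.034     ] ((0.6092236638069153, -0.04162439703941345), (0.08489851653575897, 0.
[... 182 characters left out ...]
06824065744876862), 89.6788558959961)
well [304.1 155.7] [0.6213787  0.07628906] [0.62133841 0.07545639 0.034     ] ((0.6214360594749451, 0.07562920451164246), (0.06652343273162842, 0.039774633944034576), 83.88980102539062)
well [335.4 190.4] [ 0.5021411  -0.03055505] [ 0.50191651 -0.03078704  0.034     ] ((0.5023986101150513, -0.030198045074939728), (0.03604184836149216, 0.038480840623378754), 44.737037658691406)
tray ((0.5009826421737671, 0.029396459460258484), (0.2551942765712738, 0.11926209926605225), 82.5602798461914)
cap 12.5 [459.57333333 200.93333333] [ 0.46082018 -0.43690569  0.08      ]
side bottle (305, 284, 13, 38) [311.08965188 304.10300429] [ 0.46039658 -0.43995227  0.035     ]
```

```bash
python3 -c "
from h import *
go(.460,-.438,.15,-45)"
```

```text
yaw -71.4 turn -26.4 shift [  8.07   3.1  -31.59] alt turn 153.6 q6 -0.15 t 0.2 F [-0.1  0.3 -0.7] open 1.005 eef [ 0.2147 -0.6395  0.2305]
```

drive_tool(
  steps=[
    [0,0,0,-6.6,1],
    [0,0,0,-6.6,1],
    [0,0,0,-6.6,0.8],
    [0,0,0,-6.6,0.6],
    [0,0.5,-4,0,0.6],
    [0,0.5,-4,0,0.6],
    [0,0.5,-4,0,0.6],
    [0,0.5,-4,0,0.6],
    [0,0.5,-4,0,0.6],
    [0,0.5,-4,0,0.6],
  ],
  force=30,
)

```text
time: 1.2
eef_pos: [0.4069, -0.4903, 0.2311]
tcp_rot: [0.653, 0.27, -0.653, 0.27]
contact_force: [0.6, -0.4, 0.3]
opening: 0.595
```

drive_tool(
  steps=[
    [2,0,-4,0,0.6],
    [2,0.1,-3.6,0,0.6],
    [2,0,0,0,0.6],
    [2,0,0,0,0.6],
    [0,0,0,0,0.6],
    [0,0,0,0,0.6],
  ],
)

```text
time: 1.8
eef_pos: [0.4602, -0.4385, 0.1511]
tcp_rot: [-0.653, -0.271, 0.654, -0.27]
contact_force: [0.1, -0.1, -0.4]
opening: 0.601
```

```bash
python3 -c "
from h import *
go(.460,-.438,.025,-45)
for n in('top','side'):
  c=cam(n); p=proj(c,[.46,-.438,.08]).astype(int); print(p)
  cv2.imwrite(f'pics/a{n}.png',cv2.resize(c['bgr'][max(p[1]-70,0):p[1]+50,p[0]-60:p[0]+60],None,fx=3.3,fy=3.3,interpolation=2))
cv2.imwrite('pics/a1.png',np.hstack([cv2.imread('pics/atop.png'),cv2.imread('pics/aside.png')]))"
```

```text
yaw -45.1 turn -0.1 shift [12.61 -0.03 -0.02] alt turn 179.9 q6 -0.13 t 1.8 F [ 0.1 -0.1 -0.4] open 0.601 eef [ 0.4602 -0.4385  0.1511]
[459 201]
[310 285]
```

View pics/a1.png

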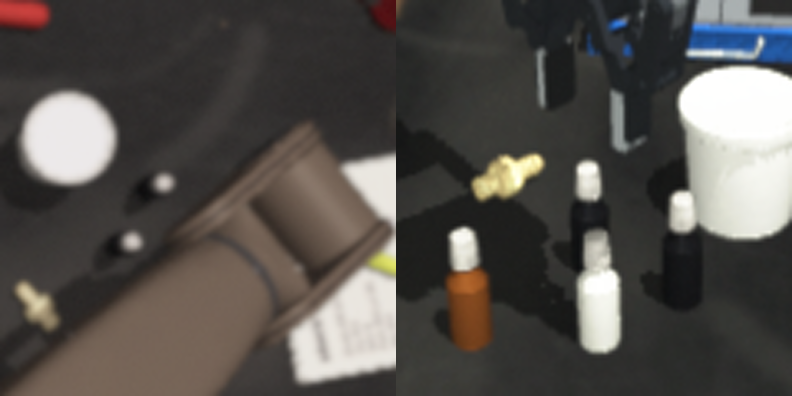

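The fingers are lined up over the white bottle, with tips near crop (585,105) and the bottle at (598,290). The black and brown bottles are clear, so I descend.

drive_tool(
  steps=[
    [3,0,0,0,0.6],
    [3,0,0,0,0.6],
    [3,0,0,0,0.6],
    [2,0,0,0,0.6],
    [1.6,0,0,0,0.6],
    [0,0,0,0,0.6],
    [0,0,0,0,0],
    [0,0,0,0,0],
    [0,0,0,0,0],
    [0,0,0,0,0],
  ],
)

```text
time: 2.9
eef_pos: [0.4612, -0.4398, 0.0273]
tcp_rot: [0.654, 0.269, -0.653, 0.272]
contact_force: [-0.3, -0.2, 4.5]
opening: 0.283
```

drive_tool(
  steps=[
    [0,0,0,0,0],
    [0,0,0,0,0],
    [-2,0,0,0,0],
    [-3,0,0,0,0],
    [-4,0,0,0,0],
    [-4,0,0,0,0],
    [-2,0,0,0,0],
    [0,0,0,0,0],
  ],
)

```text
time: 3.7
eef_pos: [0.4618, -0.4403, 0.1799]
tcp_rot: [0.654, 0.268, -0.653, 0.273]
contact_force: [-0.3, -0.4, -0.0]
opening: 0.283
```

```bash
python3 -c "
from h import *
go(.502,-.031,.10,-45)
c=cam('side')
cv2.imwrite('pics/a2.png',cv2.resize(c['bgr'][150:330,220:420],None,fx=3,fy=3,interpolation=2))"
```

```text
yaw -45.0 turn -0.0 shift [  7.75 -26.16 -31.79] alt turn 180.0 q6 -0.13 t 3.7 F [-0.3 -0.4 -0. ] open 0.283 eef [ 0.4618 -0.4403  0.1799]
```

View pics/a2.png

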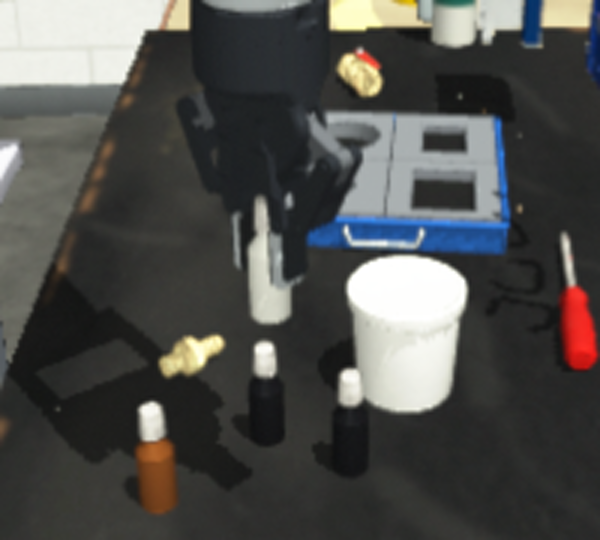

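drive_tool(
  steps=[
    [0,-2.5,-3,0,0],
    [0,-3.2,-4,0,0],
    [0,-3.2,-4,0,0],
    [0,-3.2,-4,0,0],
    [0,-3.2,-4,0,0],
    [0,-3.2,-4,0,0],
    [0,-3.2,-4,0,0],
    [2,-2.5,-3,0,0],
    [2,-1.8,-1.8,0,0],
    [0,0,0,0,0],
  ],
)

```text
time: 4.75
eef_pos: [0.4964, -0.0333, 0.1293]
tcp_rot: [-0.65, -0.275, 0.656, -0.269]
contact_force: [-0.6, -0.2, -0.5]
opening: 0.284
```

```bash
python3 -c "
from h import *
go(.502,-.031,.039,-45)
c=cam('side')
cv2.imwrite('pics/a3.png',cv2.resize(c['bgr'][130:250,270:420],None,fx=4,fy=4,interpolation=2))"
```

```text
yaw -44.8 turn 0.2 shift [ 9.02  0.34 -0.61] alt turn -179.8 q6 0.51 t 4.75 F [-0.6 -0.2 -0.5] open 0.284 eef [ 0.4964 -0.0333  0.1293]
```

View pics/a3.png

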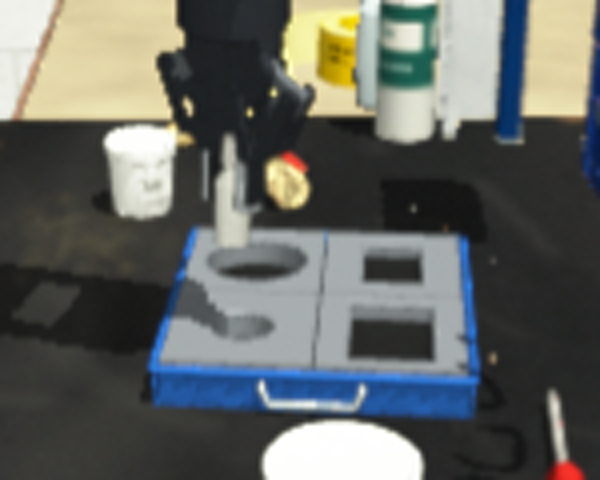

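drive_tool(
  steps=[
    [0,0.3,-0.6,0,0],
    [2,0,0,0,0],
    [2,0,0,0,0],
    [2,0,0,0,0],
    [1,0,0,0,0],
    [1,0,0,0,0],
    [0,0,0,0,0],
    [0,0,0,0,0],
  ],
)

```text
time: 5.6
eef_pos: [0.5078, -0.0355, 0.0559]
tcp_rot: [0.654, 0.27, -0.653, 0.27]
contact_force: [1.1, -0.3, 0.1]
opening: 0.282
```

```bash
python3 -c "
from h import *
go(.502,-.031,.039,-45)"
```

```text
yaw -45.1 turn -0.1 shift [ 1.69 -0.73  0.09] alt turn 179.9 q6 0.52 t 5.6 F [ 1.1 -0.3  0.1] open 0.282 eef [ 0.5078 -0.0355  0.0559]
```

drive_tool(
  steps=[
    [0,-0.4,0,0,0],
    [0,-0.3,0.1,0,0],
    [0.8,0,0,0,0],
    [0.8,0,0,0,0],
    [0,0,0,0,0],
    [0,0,0,0,0],
    [0,0,0,0,0],
  ],
)

```text
time: 6.3
eef_pos: [0.5013, -0.0308, 0.0389]
tcp_rot: [-0.653, -0.27, 0.654, -0.27]
contact_force: [0.1, 0.1, -1.0]
opening: 0.282
```

```bash
python3 -c "
from h import *
go(.502,-.031,.039,-45)"
```

```text
yaw -45.0 turn -0.0 shift [-0.01  0.06 -0.04] alt turn 180.0 q6 0.52 t 6.3 F [ 0.1  0.1 -1. ] open 0.282 eef [ 0.5013 -0.0308  0.0389]
```

drive_tool(
  steps=[
    [0.1,0,0,0,0],
    [0,0,0,0,0.35],
    [0,0,0,0,0.45],
    [0,0,0,0,0.55],
    [0,0,0,0,0.55],
    [-2,0,0,0,0.55],
    [-3,0,0,0,0.55],
    [-4,0,0,0,0.55],
    [-4,0,0,0,0.55],
    [0,0,0,0,0.55],
  ],
)

```text
time: 7.3
eef_pos: [0.5056, -0.0318, 0.1752]
tcp_rot: [0.657, 0.268, -0.65, 0.273]
contact_force: [1.3, -0.9, 0.2]
opening: 0.547
```

```bash
python3 -c "
from h import *
go(.388,-.288,.15,148.5)
c=cam('side')
cv2.imwrite('pics/a4.png',cv2.resize(c['bgr'][130:250,270:420],None,fx=4,fy=4,interpolation=2))"
```

```text
yaw -45.0 turn -13.5 shift [ 2.46  3.33 28.  ] alt turn 166.5 q6 0.52 t 7.3 F [ 1.3 -0.9  0.2] open 0.547 eef [ 0.5056 -0.0318  0.1752]
```

View pics/a4.png

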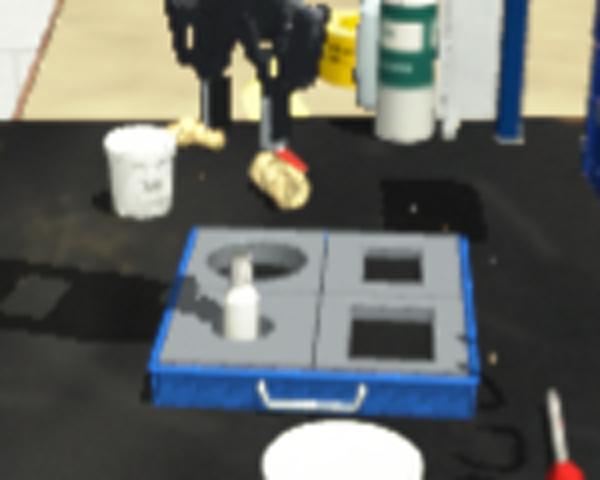

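Bottle stands in its well (crop 242,310). Next is the nipple.

drive_tool(
  steps=[
    [0,0,0,-6.7,0.6],
    [0,0,0,-6.8,0.7],
    [0,0.3,3,0,0.7],
    [0,0.5,5,0,0.7],
    [0,0.5,5,0,0.7],
    [0,0.5,5,0,0.7],
    [0,0.5,5,0,0.7],
    [1,0.5,3,0,0.7],
    [1.4,0.5,2,0,0.7],
    [0,0,0,0,0.7],
  ],
)

```text
time: 8.35
eef_pos: [0.3811, -0.2861, 0.1408]
tcp_rot: [-0.617, -0.346, 0.618, -0.342]
contact_force: [0.1, -0.3, -0.2]
opening: 0.701
```

drive_tool(
  steps=[
    [0,0,0,0,0.7],
    [0,0,0,0,0.7],
    [0,0,0,0,0.7],
  ],
)

```text
time: 8.65
eef_pos: [0.3842, -0.285, 0.1446]
tcp_rot: [0.617, 0.346, -0.617, 0.346]
contact_force: [0.5, -0.5, 0.5]
opening: 0.702
```

```bash
python3 -c "
from h import *
go(.388,-.288,.012,148.5)
c=cam('side')
print([proj(c,p) for p in ([.388,-.288,.012],[.3902,-.2843,.012])])
cv2.imwrite('pics/a5.png',cv2.resize(c['bgr'][190:310,220:370],None,fx=4,fy=4,interpolation=2))"
```

```text
yaw -31.5 turn 0.0 shift [13.26  0.48  0.06] alt turn -180.0 q6 -0.3 t 8.65 F [ 0.5 -0.5  0.5] open 0.702 eef [ 0.3842 -0.285   0.1446]
[array([282.70105667, 268.99652387]), array([283.78830351, 268.07630185])]
```

View pics/a5.png

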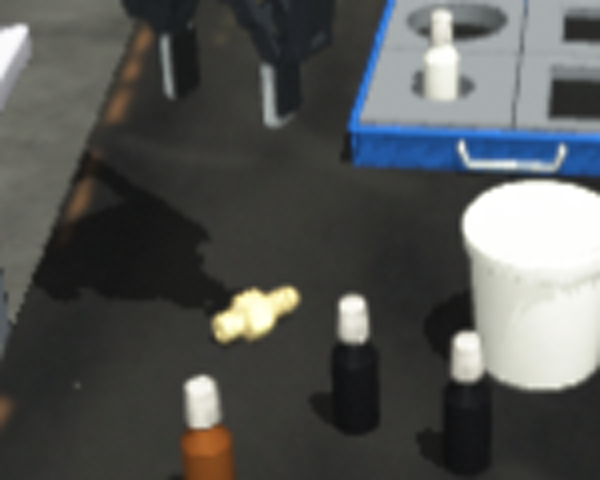

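Nipple's hexagon shows at crop (258,313), i.e. side px (284.5,268), which puts it near (0.389,-0.286).

drive_tool(
  steps=[
    [2,0.4,-0.2,0,0.7],
    [3,0,0,0,0.7],
    [3,0,0,0,0.7],
    [2.5,0,0,0,0.7],
    [1.7,0,0,0,0.7],
    [0.8,0,0,0,0.7],
    [0.8,0,0,0,0.7],
    [0,0,0,0,0.7],
    [0,0,0,0,0.7],
  ],
)

```text
time: 9.6
eef_pos: [0.3887, -0.2866, 0.0071]
tcp_rot: [0.617, 0.345, -0.617, 0.346]
contact_force: [0.3, 0.2, -0.0]
opening: 0.697
```

```bash
python3 -c "
from h import *
go(.389,-.286,.006,148.5)"
```

```text
yaw -31.5 turn -0.0 shift [ 0.11 -0.   -0.07] alt turn 180.0 q6 -0.3 t 9.6 F [ 0.3  0.2 -0. ] open 0.697 eef [ 0.3887 -0.2866  0.0071]
```

drive_tool(
  steps=[
    [0.1,0,0,0,0.4],
    [0,0,0,0,0.1],
    [0,0,0,0,0],
    [0,0,0,0,0],
    [0,0,0,0,0],
    [0,0,0,0,0],
    [0,0,0,0,0],
  ],
  force=40,
)

```text
time: 10.3
eef_pos: [0.3885, -0.2867, 0.0062]
tcp_rot: [0.617, 0.345, -0.617, 0.346]
contact_force: [-0.9, 2.2, 5.3]
opening: 0.291
```

drive_tool(
  steps=[
    [-1,0,0,0,0],
    [-2,0,0,0,0],
    [-4,0,0,0,0],
    [-4,0,0,0,0],
    [-3,0,0,0,0],
    [0,0,0,0,0],
    [0,0,0,0,0],
  ],
)

```text
time: 11.0
eef_pos: [0.3881, -0.2863, 0.1459]
tcp_rot: [0.617, 0.345, -0.617, 0.346]
contact_force: [-0.9, 0.8, -1.6]
opening: 0.292
```

```bash
python3 -c "
from h import *
go(.619,.072,.15,174.2)
c=cam('side')
p=proj(c,[.389,-.286,.14]).astype(int)
cv2.imwrite('pics/a6.png',cv2.resize(c['bgr'][p[1]-30:p[1]+50,p[0]-60:p[0]+60],None,fx=5,fy=5,interpolation=2))"
```

```text
yaw -31.5 turn -25.7 shift [ -0.43  19.35 -37.98] alt turn 154.3 q6 -0.3 t 11.0 F [-0.9  0.8 -1.6] open 0.292 eef [ 0.3881 -0.2863  0.1459]
```

View pics/a6.png

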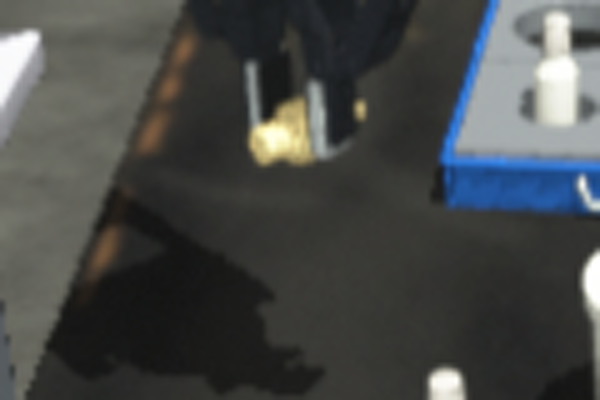

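Nipple is held level, crop (290,135).

drive_tool(
  steps=[
    [0,0,0,-6.4,0],
    [0,0,0,-6.4,0],
    [0,0,0,-6.4,0],
    [0,0,0,-6.5,0],
    [0,1.5,-3,0,0],
    [0,2.5,-5,0,0],
    [0,2.5,-5,0,0],
    [0,2.5,-5,0,0],
    [0,2.5,-5,0,0],
    [0,2.5,-5,0,0],
  ],
)

```text
time: 12.05
eef_pos: [0.5393, -0.0446, 0.1428]
tcp_rot: [-0.524, -0.475, 0.526, -0.473]
contact_force: [0.2, -0.7, -0.7]
opening: 0.292
```

drive_tool(
  steps=[
    [0,2.2,-4,0,0],
    [0,1.8,-3.5,0,0],
    [0,1.3,-2.5,0,0],
    [0,0,0,0,0],
    [0,0,0,0,0],
    [0,0,0,0,0],
    [0,0,0,0,0],
  ],
)

```text
time: 12.75
eef_pos: [0.6021, 0.0461, 0.1446]
tcp_rot: [-0.525, -0.474, 0.526, -0.473]
contact_force: [0.0, 0.9, -0.2]
opening: 0.293
```

```bash
python3 -c "
from h import *
go(.621,.073,.029,174.2)"
```

```text
yaw -5.9 turn -0.1 shift [11.56  1.62 -2.86] alt turn 179.9 q6 0.01 t 12.75 F [ 0.   0.9 -0.2] open 0.293 eef [0.6021 0.0461 0.1446]
```

drive_tool(
  steps=[
    [0,0.8,-1.4,0,0],
    [0,0.8,-1.4,0,0],
    [2,0,0,0,0],
    [2,0,0,0,0],
    [2,0,0,0,0],
    [1.5,0,0,0,0],
    [0.7,0,0,0,0],
    [0,0,0,0,0],
    [0,0,0,0,0],
  ],
)

```text
time: 13.65
eef_pos: [0.6225, 0.0736, 0.0641]
tcp_rot: [0.525, 0.474, -0.524, 0.474]
contact_force: [-0.2, -0.1, 0.2]
opening: 0.291
```

```bash
python3 -c "
from h import *
go(.621,.073,.029,174.2)
c=cam('side')
p=proj(c,[.62,.07,.04]).astype(int)
cv2.imwrite('pics/a7.png',cv2.resize(c['bgr'][p[1]-40:p[1]+40,p[0]-60:p[0]+60],None,fx=5,fy=5,interpolation=2))"
```

```text
yaw -5.8 turn -0.0 shift [ 3.51 -0.15  0.08] alt turn 180.0 q6 0.06 t 13.65 F [-0.2 -0.1  0.2] open 0.291 eef [0.6225 0.0736 0.0641]
```

View pics/a7.png

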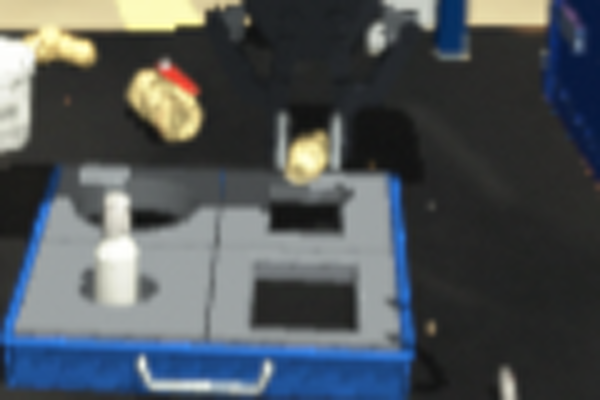

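drive_tool(
  steps=[
    [1,-0.1,0,0,0],
    [1,0,0,0,0],
    [0.5,0,0,0,0],
    [0.3,0,0,0,0],
    [0,0,0,0,0],
    [0,0,0,0,0],
  ],
)

```text
time: 14.3
eef_pos: [0.6209, 0.0735, 0.0353]
tcp_rot: [0.525, 0.474, -0.525, 0.474]
contact_force: [0.7, -0.4, -0.2]
opening: 0.294
```

drive_tool(
  steps=[
    [0.3,0,0,0,0],
    [0.2,0,0,0,0],
    [0,0,0,0,0],
    [0,0,0,0,0],
  ],
)

```text
time: 14.7
eef_pos: [0.6207, 0.0736, 0.0303]
tcp_rot: [-0.525, -0.474, 0.525, -0.474]
contact_force: [0.0, 1.2, -0.8]
opening: 0.297
```

No contact yet at TCP z 0.030 and the grasp was at 0.0062, so I release 1–2 mm above the floor, opening only a little inside the well.

drive_tool(
  steps=[
    [0.1,0,0,0,0],
    [0,0,0,0,0],
    [0,0,0,0,0.33],
    [0,0,0,0,0.36],
    [0,0,0,0,0.38],
    [0,0,0,0,0.38],
    [-1,0,0,0,0.4],
    [-2,0,0,0,0.4],
    [-4,0,0,0,0.6],
    [-4,0,0,0,0.6],
  ],
)

```text
time: 15.7
eef_pos: [0.6188, 0.0737, 0.1391]
tcp_rot: [-0.523, -0.475, 0.526, -0.472]
contact_force: [0.9, 0.2, -0.5]
opening: 0.599
```

drive_tool(
  steps=[
    [0,0,0,0,0.8],
    [0,0,0,0,1],
  ],
)

```text
time: 15.9
eef_pos: [0.6209, 0.0736, 0.1409]
tcp_rot: [0.525, 0.474, -0.525, 0.474]
contact_force: [0.2, -0.7, -0.9]
opening: 0.917
```

```bash
python3 -c "
from h import *
go(.540,.3045,.15,20)
c=cam('side')
p=proj(c,[.6,.06,.04]).astype(int)
cv2.imwrite('pics/a8.png',cv2.resize(c['bgr'][p[1]-50:p[1]+30,p[0]-70:p[0]+50],None,fx=5,fy=5,interpolation=2))"
```

```text
yaw -5.8 turn -25.8 shift [ -0.92   0.3  -24.46] alt turn 154.2 q6 0.06 t 15.9 F [ 0.2 -0.7 -0.9] open 0.917 eef [0.6209 0.0736 0.1409]
```

View pics/a8.png

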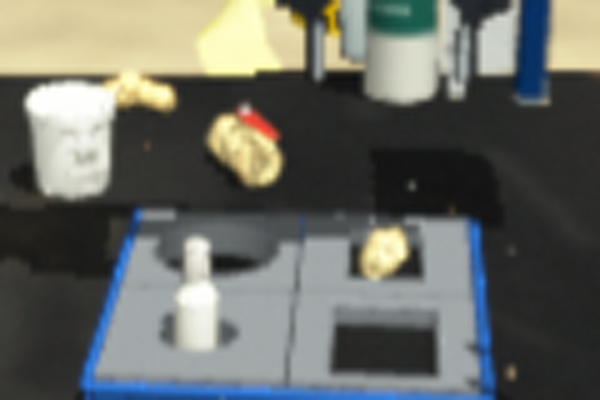

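Nipple lies in its well (crop 385,250). Now the valve.

drive_tool(
  steps=[
    [0,0,0,-6.4,0.9],
    [0,0,0,-6.4,0.8],
    [0,0,0,-6.5,0.8],
    [0,0,0,-6.5,0.8],
    [0,0,-4,0,0.8],
    [0,0.1,-4,0,0.8],
    [0,0.1,-4,0,0.8],
    [0,0.1,-4,0,0.8],
    [0,0,-4,0,0.8],
    [0,0,-3,0,0.8],
  ],
)

```text
time: 16.95
eef_pos: [0.5422, 0.2922, 0.1366]
tcp_rot: [0.404, 0.581, -0.407, 0.578]
contact_force: [1.1, -0.1, 0.2]
opening: 0.802
```

drive_tool(
  steps=[
    [0,0,-1.5,0,0.8],
    [0,0,0,0,0.8],
    [0,0,0,0,0.8],
    [0,0,0,0,0.8],
  ],
)

```text
time: 17.35
eef_pos: [0.5404, 0.3034, 0.1389]
tcp_rot: [0.406, 0.579, -0.407, 0.579]
contact_force: [-0.9, 0.0, -0.2]
opening: 0.799
```

```bash
python3 -c "
from h import *
go(.540,.3045,.01,20)"
```

```text
yaw 19.9 turn -0.1 shift [ 1.289e+01  1.000e-02 -1.200e-01] alt turn 179.9 q6 0.0 t 17.35 F [-0.9  0.  -0.2] open 0.799 eef [0.5404 0.3034 0.1389]
```

drive_tool(
  steps=[
    [3,0,0,0,0.8],
    [3,0,0,0,0.8],
    [2,0,0,0,0.8],
    [2,0,0,0,0.8],
    [1.5,0,0,0,0.8],
    [1,0,0,0,0.8],
    [0.6,0,0,0,0.8],
    [0,0,0,0,0.8],
    [0,0,0,0,0.8],
  ],
)

```text
time: 18.25
eef_pos: [0.5406, 0.3051, 0.0091]
tcp_rot: [0.406, 0.579, -0.405, 0.579]
contact_force: [0.2, -0.2, 0.2]
opening: 0.805
```

drive_tool(
  steps=[
    [0,0,0,0,0.5],
    [0,0,0,0,0.2],
    [0,0,0,0,0],
    [0,0,0,0,0],
    [0,0,0,0,0],
    [0,0,0,0,0],
    [0,0,0,0,0],
  ],
  force=50,
)

```text
time: 18.95
eef_pos: [0.5407, 0.3053, 0.0093]
tcp_rot: [0.406, 0.579, -0.405, 0.579]
contact_force: [0.2, 0.5, 5.3]
opening: 0.377
```

drive_tool(
  steps=[
    [-1,0,0,0,0],
    [-2,0,0,0,0],
    [-3,0,0,0,0],
    [-4,0,0,0,0],
    [-3,0,0,0,0],
    [0,0,0,0,0],
    [0,0,0,0,0],
  ],
)

```text
time: 19.65
eef_pos: [0.5395, 0.3046, 0.138]
tcp_rot: [0.406, 0.579, -0.406, 0.579]
contact_force: [-0.9, 0.4, -1.7]
opening: 0.371
```

```bash
python3 -c "
from h import *
go(.609,-.042,.15,-5.8)
c=cam('side')
p=proj(c,[.57,.2,.08]).astype(int)
cv2.imwrite('pics/a9.png',cv2.resize(c['bgr'][p[1]-40:p[1]+70,p[0]-70:p[0]+70],None,fx=5,fy=5,interpolation=2))"
```

```text
yaw 20.0 turn 25.8 shift [-1.19 10.42 33.78] alt turn -154.2 q6 0.0 t 19.65 F [-0.9  0.4 -1.7] open 0.371 eef [0.5395 0.3046 0.138 ]
```

View pics/a9.png

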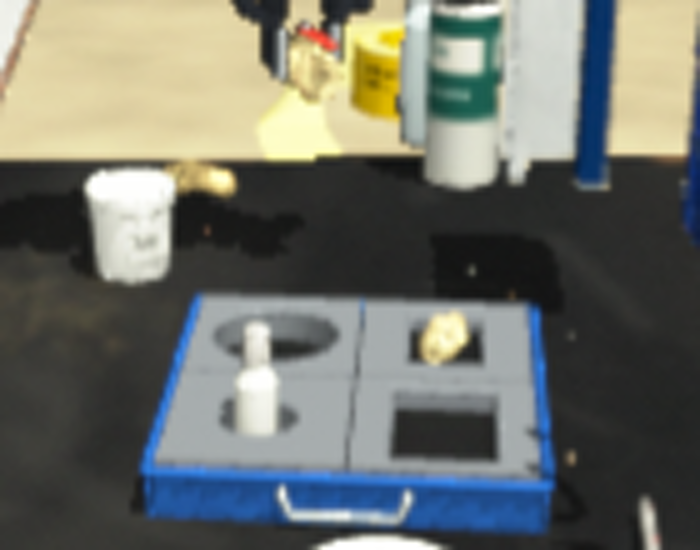

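Valve is held (crop 310,65). Over to its well.

drive_tool(
  steps=[
    [0,0,0,6.4,0],
    [0,0,0,6.4,0],
    [0,0,0,6.5,0],
    [0,0,0,6.5,0],
    [0,1,3.3,0,0],
    [0,1.2,4,0,0],
    [0,1.2,4,0,0],
    [0,1.2,4,0,0],
    [0,1.2,4,0,0],
    [0,1.2,4,0,0],
  ],
)

```text
time: 20.7
eef_pos: [0.5839, 0.0644, 0.135]
tcp_rot: [-0.523, -0.475, 0.526, -0.472]
contact_force: [-0.2, 0.1, -2.3]
opening: 0.376
```

drive_tool(
  steps=[
    [0,1.2,4,0,0],
    [0,1.2,3.5,0,0],
    [0,1,3,0,0],
    [0,0,0,0,0],
    [0,0,0,0,0],
    [0,0,0,0,0],
    [0,0,0,0,0],
  ],
)

```text
time: 21.4
eef_pos: [0.6082, -0.0406, 0.1373]
tcp_rot: [-0.524, -0.475, 0.525, -0.474]
contact_force: [-0.6, -0.2, -0.8]
opening: 0.374
```

```bash
python3 -c "
from h import *
go(.609,-.042,.029,-5.8)"
```

```text
yaw -5.8 turn 0.0 shift [10.83  0.11  0.13] alt turn -180.0 q6 -0.13 t 21.4 F [-0.6 -0.2 -0.8] open 0.374 eef [ 0.6082 -0.0406  0.1373]
```

drive_tool(
  steps=[
    [2,0.1,0.1,0,0],
    [3,0,0,0,0],
    [2,0,0,0,0],
    [1.5,0,0,0,0],
    [1,0,0,0,0],
    [0.7,0,0,0,0],
    [0,0,0,0,0],
    [0,0,0,0,0],
  ],
)

```text
time: 22.2
eef_pos: [0.6106, -0.0432, 0.0372]
tcp_rot: [0.525, 0.473, -0.525, 0.474]
contact_force: [0.3, -0.1, -1.0]
opening: 0.375
```

drive_tool(
  steps=[
    [0.2,0,0,0,0],
    [0.2,0,0,0,0],
    [0.1,0,0,0,0],
    [0,0,0,0,0],
    [0,0,0,0,0],
  ],
)

```text
time: 22.7
eef_pos: [0.6099, -0.0431, 0.0313]
tcp_rot: [-0.525, -0.474, 0.525, -0.474]
contact_force: [-0.1, -0.7, -0.9]
opening: 0.376
```

drive_tool(
  steps=[
    [0.2,0,0,0,0],
    [0,0,0,0,0],
    [0,0,0,0,0.42],
    [0,0,0,0,0.46],
    [0,0,0,0,0.49],
    [0,0,0,0,0.49],
    [-1,0,0,0,0.49],
    [-2,0,0,0,0.55],
    [-4,0,0,0,0.8],
    [-4,0,0,0,1],
  ],
)

```text
time: 23.7
eef_pos: [0.6093, -0.0429, 0.1404]
tcp_rot: [-0.525, -0.474, 0.525, -0.473]
contact_force: [1.6, -0.4, 0.2]
opening: 0.868
```

drive_tool(
  steps=[
    [-2,0,0,0,1],
    [0,0,0,0,1],
    [0,0,0,0,1],
  ],
)

```text
time: 24.0
eef_pos: [0.6098, -0.043, 0.1596]
tcp_rot: [0.525, 0.474, -0.525, 0.474]
contact_force: [-0.5, 0.5, -0.3]
opening: 1.002
```

```bash
python3 -c "
from h import *
go(.4128,.2815,.15,20)
go(.4128,.2815,.15,84)"
```

```text
yaw -5.8 turn -25.8 shift [  0.95  -7.41 -37.24] alt turn 154.2 q6 -0.13 t 24.0 F [-0.5  0.5 -0.3] open 1.002 eef [ 0.6098 -0.043   0.1596]
yaw -5.8 turn -89.8 shift [  0.95  30.22 -22.99] alt turn 90.2 q6 -0.13 t 24.0 F [-0.5  0.5 -0.3] open 1.002 eef [ 0.6098 -0.043   0.1596]
```

drive_tool(
  steps=[
    [0,-2,-2.6,0,1],
    [0,-3,-4,0,1],
    [0,-3,-4,0,1],
    [0,-3,-4,0,1],
    [0,-3,-4,0,1],
    [0,-3,-4,0,1],
    [0,-3,-4,0,1],
    [0,-1.9,-2.5,0,1],
    [0,-1,-1.2,0,1],
    [0,0,0,0,1],
  ],
)

```text
time: 25.0
eef_pos: [0.4104, 0.2825, 0.157]
tcp_rot: [-0.523, -0.475, 0.526, -0.474]
contact_force: [-0.1, -0.4, 0.5]
opening: 0.999
```

drive_tool(
  steps=[
    [0,0,0,0,1],
    [0,0,0,0,1],
    [0,0,0,0,1],
  ],
)

```text
time: 25.3
eef_pos: [0.4135, 0.2808, 0.1589]
tcp_rot: [-0.525, -0.473, 0.526, -0.473]
contact_force: [0.9, 0.4, 0.1]
opening: 1.004
```

```bash
python3 -c "
from h import *
go(.4128,.2815,.036,-5.8)
c=cam('side')
p=proj(c,[.5,.15,.08]).astype(int)
cv2.imwrite('pics/b1.png',cv2.resize(c['bgr'][p[1]-55:p[1]+55,p[0]-70:p[0]+90],None,fx=5,fy=5,interpolation=2))"
```

```text
yaw -5.9 turn -0.1 shift [12.29 -0.07 -0.07] alt turn 179.9 q6 0.5 t 25.3 F [0.9 0.4 0.1] open 1.004 eef [0.4135 0.2808 0.1589]
```

View pics/b1.png

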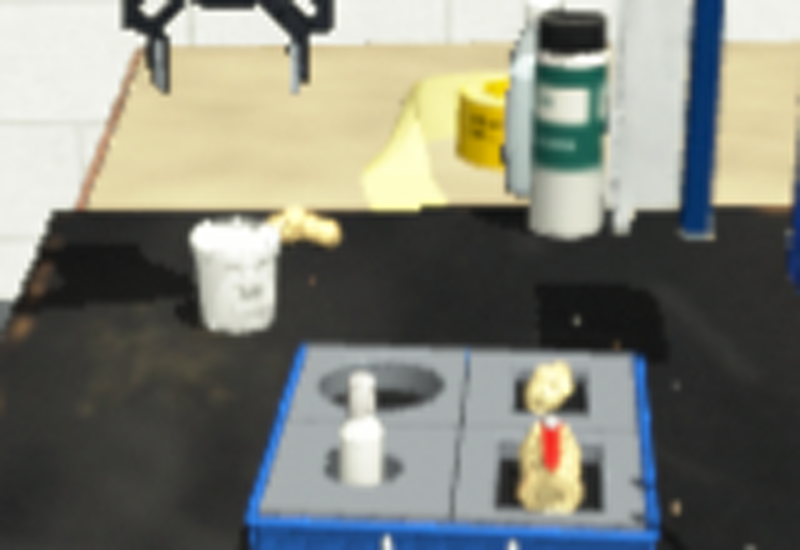

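Valve appears to sit in its well, with the lever at crop (550,445). The fingers are over the tub. I check the valve's lie numerically before going on.

```bash
cat > chk.py <<'E'
from h import *
T=cam('top');S=cam('side')
for C,n in((T,'top'),(S,'side')):
    hsv=cv2.cvtColor(C['bgr'],cv2.COLOR_BGR2HSV); H,Sa,V=[hsv[...,i].astype(int) for i in range(3)]
    br=((Sa>50)&(V>110)&(H>12)&(H<40)).astype(np.uint8); red=((Sa>120)&(V>100)&((H<10)|(H>170))).astype(np.uint8)
    p=proj(C,[.609,-.042,.04]).astype(int); q=proj(C,[.621,.0755,.035]).astype(int)
    k=18
    for nm,m,o,z in(('valve',br,p,.036+.0),('lever',red,p,.066),('nip',br,q,.035)):
        for c in blobs(m,(o[0]-k,o[1]-k,o[0]+k,o[1]+k),6)[:2]:
            w=world(C,c,z); print(n,nm,cv2.boundingRect(c),on(C,cen(c),z).round(4),np.round(np.concatenate([np.ravel(x) for x in cv2.minAreaRect(w)]),3))
    for nm,a in(('leverTip',-.042),('leverEnd',.017)):   # expected if valve origin is 11 mm toward lever from well centre
        u=np.array([np.cos(np.radians(84.2)),np.sin(np.radians(84.2)),0]); print(n,nm,proj(C,np.array([.609,-.042,.066])+u*(a-.011)).round(1))
    for nm,a in(('bodyNear',-.02),('bodyFar',.042)):
        print(n,nm,[proj(C,np.array([.609,-.042,z])+u*(a-.011)).round(1) for z in(.02,.052)])
E
python3 chk.py
```

```text
top valve (329, 153, 21, 12) [ 0.6101 -0.0368  0.036 ] [ 6.1100e-01 -4.3000e-02  6.7000e-02  3.5000e-02  8.5494e+01]
top lever (342, 156, 12, 6) [ 0.6064 -0.0724  0.066 ] [ 6.080e-01 -7.200e-02  3.700e-02  1.600e-02  7.546e+01]
top nip (296, 151, 16, 10) [0.622  0.0765 0.035 ] [6.2100e-01 7.8000e-02 5.5000e-02 2.9000e-02 8.1432e+01]
top leverTip [354.4 159.1]
top leverEnd [336.9 157.5]
top bodyNear [array([347.4, 160.6]), array([347.7, 159.1])]
top bodyFar [array([329.5, 158.9]), array([329.4, 157.4])]
side valve (361, 203, 14, 17) [ 0.6094 -0.0499  0.036 ] [ 6.1100e-01 -3.6000e-02  1.0600e-01  3.7000e-02  8.3537e+01]
side valve (363, 192, 10, 9) [0.6194 0.0677 0.036 ] [6.2100e-01 6.8000e-02 6.2000e-02 2.9000e-02 8.4975e+01]
side lever (366, 203, 4, 9) [ 0.6064 -0.0722  0.066 ] [ 6.0600e-01 -7.2000e-02  5.1000e-02  8.0000e-03  8.4585e+01]
side nip (363, 191, 10, 10) [0.6206 0.0743 0.035 ] [6.2100e-01 7.4000e-02 7.0000e-02 2.9000e-02 8.4975e+01]
side nip (362, 203, 12, 10) [ 0.612  -0.0185  0.035 ] [ 6.1300e-01 -1.2000e-02  6.2000e-02  3.3000e-02  8.5126e+01]
side leverTip [367.5 210.6]
side leverEnd [367.6 201.4]
side bodyNear [array([367. , 221.6]), array([367.4, 211.5])]
side bodyFar [array([367.1, 211.8]), array([367.5, 202.1])]
```

Both pieces match the expected pixels (lever 342–354 / 203–212, nipple centre about (0.621,0.077)). Now pick the tub.

drive_tool(
  steps=[
    [3,0,0,0,1],
    [3,0,0,0,1],
    [2,0,0,0,1],
    [2,0,0,0,1],
    [1.5,0,0,0,1],
    [0.7,0,0,0,1],
    [0,0,0,0,1],
    [0,0,0,0,1],
  ],
)

```text
time: 26.25
eef_pos: [0.4136, 0.2818, 0.038]
tcp_rot: [0.525, 0.474, -0.525, 0.474]
contact_force: [0.6, -1.3, 0.3]
opening: 0.999
```

drive_tool(
  steps=[
    [0,0,0,0,0.8],
    [0,0,0,0,0.6],
    [0,0,0,0,0.5],
    [0,0,0,0,0.5],
    [0,0,0,0,0.5],
    [0,0,0,0,0.5],
  ],
  force=45,
)

```text
time: 26.85
eef_pos: [0.4139, 0.2822, 0.0388]
tcp_rot: [0.526, 0.474, -0.524, 0.474]
contact_force: [-0.8, -0.8, 7.1]
opening: 0.735
```

drive_tool(
  steps=[
    [-1,0,0,0,0.5],
    [-2,0,0,0,0.5],
    [-3,0,0,0,0.5],
    [-3,0,0,0,0.5],
    [-3,0,0,0,0.5],
    [0,0,0,0,0.5],
    [0,0,0,0,0.5],
  ],
)

```text
time: 27.55
eef_pos: [0.4128, 0.2816, 0.1575]
tcp_rot: [0.525, 0.474, -0.525, 0.474]
contact_force: [-0.1, 0.0, -1.6]
opening: 0.737
```

```bash
python3 -c "
from h import *
go(.514,.0868,.05,-5.8)
c=cam('side');h=cv2.cvtColor(c['bgr'],cv2.COLOR_BGR2HSV);m=((h[...,1]<60)&(h[...,2]>130)).astype(np.uint8)
a=proj(c,[.413,.28,.115]);b=proj(c,[.413,.28,.18]);print('expected tub bottom/top',a,b,proj(c,[.413,.28,0]))
p=((a+b)/2).astype(int)
for q in blobs(m,(p[0]-20,p[1]-20,p[0]+20,p[1]+25)): print(cv2.boundingRect(q),cv2.contourArea(q))
p=proj(c,[.413,.28,.03]).astype(int)
print('at old place',[cv2.boundingRect(q) for q in blobs(m,(p[0]-12,p[1]-6,p[0]+12,p[1]+8))])"
```

```text
yaw -5.8 turn -0.0 shift [10.75 12.03 18.37] alt turn 180.0 q6 0.5 t 27.55 F [-0.1  0.  -1.6] open 0.737 eef [0.4128 0.2816 0.1575]
expected tub bottom/top [304.07908011 151.65644735] [303.45401203 133.88507889] [305.14707464 181.52496917]
(295, 129, 20, 24) 337.0
(294, 122, 18, 6) 74.0
at old place []
```

Tub is held (opening 0.737, its old place empty, seen at px 295–315, 129–153).

drive_tool(
  steps=[
    [0,1.5,2.4,0,0.5],
    [0,2,3,0,0.5],
    [0,2,3,0,0.5],
    [0,2,3,0,0.5],
    [0,2,3,0,0.5],
    [0,1.5,2.5,0,0.5],
    [0,1,1.5,0,0.5],
    [0,0,0,0,0.5],
    [0,0,0,0,0.5],
    [0,0,0,0,0.5],
  ],
)

```text
time: 28.6
eef_pos: [0.5124, 0.0872, 0.156]
tcp_rot: [-0.524, -0.475, 0.525, -0.473]
contact_force: [-0.6, 0.1, -2.8]
opening: 0.735
```

```bash
python3 -c "
from h import *
go(.514,.0868,.0505,-5.8)"
```

```text
yaw -5.8 turn -0.0 shift [10.55  0.19  0.02] alt turn 180.0 q6 0.07 t 28.6 F [-0.6  0.1 -2.8] open 0.735 eef [0.5124 0.0872 0.156 ]
```

drive_tool(
  steps=[
    [2,0,0,0,0.5],
    [3,0,0,0,0.5],
    [2,0,0,0,0.5],
    [1.5,0,0,0,0.5],
    [1,0,0,0,0.5],
    [0.5,0,0,0,0.5],
    [0.3,0,0,0,0.5],
    [0,0,0,0,0.5],
    [0,0,0,0,0.5],
  ],
)

```text
time: 29.5
eef_pos: [0.5142, 0.0865, 0.0551]
tcp_rot: [0.525, 0.473, -0.524, 0.474]
contact_force: [0.1, -0.2, -2.0]
opening: 0.734
```

```bash
python3 -c "
from h import *
go(.514,.0868,.0505,-5.8)"
```

```text
yaw -5.8 turn -0.0 shift [ 0.46 -0.03 -0.03] alt turn 180.0 q6 0.07 t 29.5 F [ 0.1 -0.2 -2. ] open 0.734 eef [0.5142 0.0865 0.0551]
```

drive_tool(
  steps=[
    [0.2,0,0,0,0.5],
    [0.2,0,0,0,0.5],
    [0.1,0,0,0,0.5],
    [0,0,0,0,0.5],
    [0,0,0,0,0.5],
  ],
)

```text
time: 30.0
eef_pos: [0.5141, 0.0863, 0.0509]
tcp_rot: [0.525, 0.474, -0.525, 0.474]
contact_force: [-2.8, -0.1, 6.1]
opening: 0.734
```

drive_tool(
  steps=[
    [0,0,0,0,0.8],
    [0,0,0,0,0.9],
    [0,0,0,0,1],
    [0,0,0,0,1],
    [-1,0,0,0,1],
    [-2,0,0,0,1],
    [-4,0,0,0,1],
    [-5,0,0,0,1],
    [-3,0,0,0,1],
    [0,0,0,0,1],
  ],
)

```text
time: 31.0
eef_pos: [0.5171, 0.0864, 0.2066]
tcp_rot: [0.528, 0.471, -0.522, 0.477]
contact_force: [0.6, 0.2, 0.1]
opening: 1.002
```

drive_tool(
  steps=[
    [0,-4,0,0,1],
    [0,-5,0,0,1],
    [0,-4,0,0,1],
    [0,0,-5,0,1],
    [0,0,-5,0,1],
    [0,0,-5,0,1],
    [0,0,-5,0,1],
    [0,0,-5,0,1],
    [0,0,0,0,1],
    [0,0,0,0,1],
  ],
)

```text
time: 32.0
eef_pos: [0.4089, 0.3489, 0.1981]
tcp_rot: [-0.523, -0.475, 0.525, -0.474]
contact_force: [0.2, -0.1, -0.7]
opening: 1.001
```

```bash
python3 chk.py | grep -v Body; python3 - <<'E'
from h import *
go(.5,0,.2,0)
T=cam('top');S=cam('side')
h=cv2.cvtColor(T['bgr'],cv2.COLOR_BGR2HSV);Sa=h[...,1];V=h[...,2].astype(int)
for n,p,z in(('tub',[.514,.0868,.078],.078),('big',[.555,-.306,.088],.088)):
    o=proj(T,p).astype(int); 
    for c in blobs(((Sa<50)&(V>200)).astype(np.uint8),(o[0]-17,o[1]-17,o[0]+17,o[1]+17))[:1]: print(n,on(T,cen(c),z).round(4),cv2.minEnclosingCircle(world(T,c,z)))
r=lambda i,k:cv2.resize(i,None,fx=k,fy=k,interpolation=cv2.INTER_CUBIC)
a=r(S['bgr'][140:240,290:410],3.3); b=r(T['bgr'][130:230,180:300],3.3); d=r(T['bgr'][130:230,275:395],3.3)
cv2.imwrite('pics/end.png',np.vstack([np.hstack([a,d]),np.hstack([b,0*b])])[:600,:800])
E
```

```text
top valve (329, 153, 21, 12) [ 0.6103 -0.0372  0.036 ] [ 6.1100e-01 -4.3000e-02  6.7000e-02  3.5000e-02  8.5494e+01]
top lever (342, 156, 12, 6) [ 0.6066 -0.0723  0.066 ] [ 6.080e-01 -7.200e-02  3.700e-02  1.600e-02  7.546e+01]
top nip (296, 151, 16, 10) [0.622  0.0765 0.035 ] [6.2100e-01 7.8000e-02 5.5000e-02 2.9000e-02 8.1432e+01]
top leverTip [354.4 159.1]
top leverEnd [336.9 157.5]
top bodyNear [array([347.4, 160.6]), array([347.7, 159.1])]
top bodyFar [array([329.5, 158.9]), array([329.4, 157.4])]
side valve (361, 203, 14, 18) [ 0.6095 -0.0502  0.036 ] [ 6.1100e-01 -3.8000e-02  1.1000e-01  3.7000e-02  8.3537e+01]
side valve (363, 192, 10, 9) [0.6194 0.0671 0.036 ] [6.2100e-01 6.8000e-02 6.2000e-02 2.9000e-02 8.4975e+01]
side lever (366, 203, 4, 9) [ 0.6064 -0.0722  0.066 ] [ 6.0600e-01 -7.2000e-02  5.1000e-02  8.0000e-03  8.4585e+01]
side nip (363, 191, 10, 10) [0.6206 0.0743 0.035 ] [6.2100e-01 7.4000e-02 7.0000e-02 2.9000e-02 8.4975e+01]
side nip (362, 203, 12, 10) [ 0.612  -0.0185  0.035 ] [ 6.1300e-01 -1.2000e-02  6.2000e-02  3.3000e-02  8.5126e+01]
side leverTip [367.5 210.6]
side leverEnd [367.6 201.4]
side bodyNear [array([367. , 221.6]), array([367.4, 211.5])]
side bodyFar [array([367.1, 211.8]), array([367.5, 202.1])]
yaw -5.9 turn -5.9 shift [-0.11  9.07 34.75] alt turn 174.1 q6 0.62 t 32.1 F [-0.3 -0.3 -0.1] open 1.0 eef [0.4093 0.3475 0.1987]
tub [0.5128 0.0871 0.078 ] ((0.5133318901062012, 0.08665163069963455), 0.030691197142004967)
big [ 0.5547 -0.306   0.088 ] ((0.5545595288276672, -0.3061346113681793), 0.04206031188368797)
```

View pics/end.png

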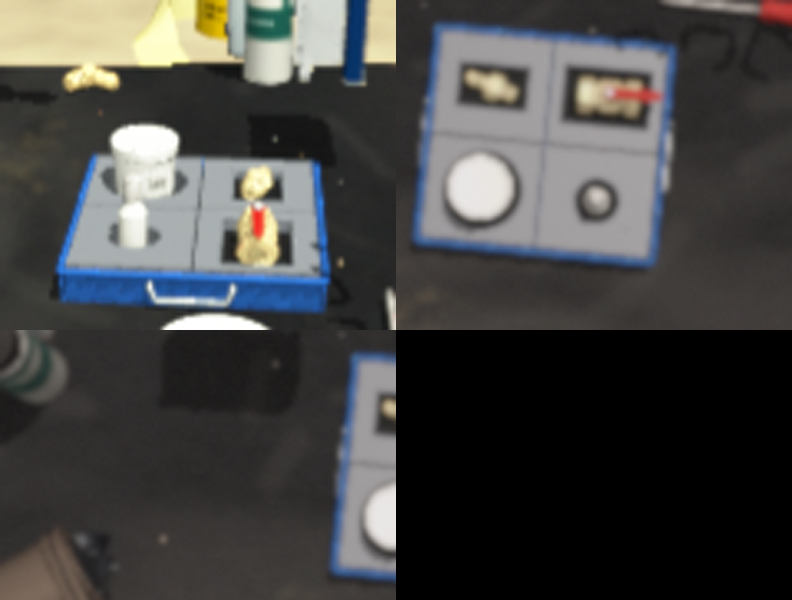

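```bash
python3 -c "
from h import *
print(sign_off())"
```

```text
the job is handed in; nothing more can be done
None
```

All four pieces are in their own wells, and I handed the job in at about 32 s of the 109 s allowed. `sign_off()` gave no verdict, so this rests on my own last checks, made with the gripper clear at z ≈ 0.20 m.

- **Valve:** the body is centred in the large rectangular well. Body and lever match the pixels expected for a level valve in both views.
- **Nipple:** its centre is about 2 mm from the well centre. It lies a few degrees askew in the well but looks flat.
- **Tub:** it is about 1 mm from the well centre. It touched the floor (6 N) before I released it.
- **Bottle:** it stands upright in the middle of its well. I judged this from the pictures only and did not measure it at the end.
- **Large tub:** it measures within 1 mm of its start.
- **Elbow:** it was never approached and is still there in the side view. I did not re-measure it, because the arm hid it from the top camera.

None of the checks failed or disagreed. The valve closed at about 31.5 mm across, not the stated 36 mm, but it held and sits level. I did not measure tilt or height as such; they are inferred from the release heights and the side view.

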